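# Snap a stud into a pull tester and prove the joint

### The job

Take the orange-handled snap stud out of its wooden block and press it straight down into the socket of the blue pull tester until it clicks in and its collar sits fully home. Then prove the joint: pull straight up on the stud so that the dial needle stands in the green band and keep it there for two seconds, without ever letting the needle reach red on either side. Finally ease off and let go, leaving the stud snapped in upright, and leave the other things on the bench alone.

Things in the scene. Friction and masses are not known exactly. Their poses are not given: they have to be found in the camera images.
- stud: Snap stud, 50 to 100 g, upright, shank in the wooden block. Origin on its axis at the underside of its collar, z up. Above: dark round collar 31 mm wide, 5 mm high, then an orange square handle 20 x 20 mm (flats face the stud's x and y), 5 to 47 mm above the origin, to be gripped by its flats. Below: steel shank 18 mm wide, 36.5 mm long, with a groove and a barbed cone nose, 8 mm wide at the tip.
- holder: Wooden block 56 x 104 x 46 mm (x, y, z), fixed to the bench, with two 22 mm through holes on its y axis, 24 mm either side of the middle; the stud stands in the +y one, collar resting on the block's top. Origin at the centre of the underside.
- tester: Blue pull tester screwed to the bench. Its base plate is 90 mm (x) by 182 mm (y) by 10 mm high, from y = -46 to +136 mm. Origin on the socket's axis, at the bench top. The steel socket head, 56 x 56 mm, stands over the origin with its top 63 mm above the bench. A round dial, 72 mm across, is centred 97 mm toward +y and is nowhere higher than 63 mm.
- socket_top (a point): Centre of the socket's mouth, on top of the steel head, 63 mm above the bench, z up. Hole 21 mm wide. The stud is home when its origin is here. Two sprung brass jaws, 12 to 23 mm down, give way to the nose at a press of some 5 to 10 N and spring in behind its barb 1 to 4 mm before the collar lands. Then the stud has 1.5 to 4 mm of free upward play (it differs each time) before the jaws hold it.
- head: The tester's steel socket head, 56 x 56 x 45 mm, origin at the centre of its underside. It floats on a stiff vertical spring (8 N per mm, at most 3.7 mm up or down), which drives the dial needle.
- needle (a joint): The dial needle, rad: 0.04 rad for each newton of vertical load on the socket head. 0 = no load (needle points along the tester's +x, away from the robot), positive (clockwise seen from above) = pulled up, negative = pressed down. Green band 12 to 18 N (0.48 to 0.72 rad); red from 23 N on either side (beyond +0.92 or -0.92 rad).
- tape_1: Roll of masking tape lying flat, 100 mm across, 25 mm high; bystander.
- seating_die: Steel threaded die lying on the bench, 82 mm long, 30 mm thick; bystander.
- screwdriver: Screwdriver with a wooden handle, 216 mm long, lying near the front edge; bystander.
- lube_tin: Flat round yellow tin, 66 mm across, 26 mm high; bystander.
- deburr_tool: Knurled steel chamfer tool, 80 mm long, lying near the front edge; bystander.
- hex_key: Black hex key, 77 mm long, lying near the front edge; bystander.
- measure: Tall red-topped powder measure clamped to the bench's front edge at the robot's right, about 0.1 m wide, reaching to about 0.45 m above the bench; origin near its foot. Fixed equipment, not part of the job: go round it.
There are look-alikes about, which are no part of the job. What is shaped like the stud but pink or turquoise is not meant.

How it is judged:
On the way, in this order (a step that is already met when the one before it is completed fails the run):
1. the stud is pressed fully home in the socket: collar within 1.3 mm of the head, on the axis within 3 mm, upright within 4 degrees (z of stud in the frame of socket_top between -0.003 and 0.0013 m and horizontal distance between stud and socket_top below 0.003 m and angle between stud's own z axis and vertical below 0.07 rad), for 0.1 s.
2. the stud is pulled upward against the jaws with the needle in the green band (11.5 to 18.5 N) for 1.5 s on end, and it holds (value of joint needle between 0.46 and 0.74 rad and z of stud in the frame of socket_top between 0.0007 and 0.0065 m and horizontal distance between stud and socket_top below 0.004 m), for 1.5 s.
At the end, for the whole second after the job is handed in: The stud is still snapped into the socket: collar within 5.5 mm of the head (the jaws allow some play), on the axis within 3 mm, upright within 5 degrees, at rest and released, with the needle back at zero within 2.5 N (z of stud in the frame of socket_top between -0.003 and 0.0055 m and horizontal distance between stud and socket_top below 0.003 m and angle between stud's own z axis and vertical below 0.09 rad and linear speed of stud below 0.01 m/s and value of joint needle between -0.1 and 0.1 rad); the robot touches nothing.
It fails at once if the needle goes into the red (more than 23.5 N pressed or pulled) (value of joint needle above 0.94 rad or value of joint needle below -0.94 rad).
It fails at once if a bystander is pushed more than 20 mm from its place (distance of any of tape_1, seating_die, screwdriver, lube_tin, deburr_tool, hex_key from where it was at the start of the episode above 0.02 m).
It also fails if it takes over 69 s, if anything falls off the work surface, if the arm or the gripper's body presses on something with over 40 N, if the wrist force passes 120 N, or if a joint passes its speed limit or range.

### The arm

A 6-joint arm with a two-finger parallel gripper is mounted at the origin on a cart in front of the work surface, level with it; the furniture and walls round the work are solid. World frame = base frame: x ahead of the robot, y to its left, z up, the work surface at z = 0. Lengths are in m, angles in rad, forces in N, time in s.
With the tool pointing down it reaches from about 0.325 to 0.875 m from the base axis. Payload 4.4 kg.
Tool frame: the origin (TCP) lies at the very end of the fingers, on their centre line; the grasp point (between the pads) lies 19 mm behind it; z points along the fingers, y is the line along which they close (so a half turn about z gives the same grasp; the last joint's range is limited). The gripper opens to 85 mm and grips with 20 to 120 N. Pads are 22 mm wide; open, the fingers measure 114 mm over their backs; the gripper's body (76 mm by 85 mm) begins 54 mm behind the grasp point. The pads swing forward as they close: fully open they stand 13 mm farther back than shut.
Start: joints at [-1.476, 0.207, 1.542, -0, 1.393, -0.15], TCP at [0.14, -0.558, 0.231] pointing down, gripper open.
Joint ranges: [-2.73, 2.73], [-0.86, 2.22], [0.23, 2.46], [-1.11, 4.25], [0.08, 2.63], [-2.82, 2.82]. Speed limits (rad/s): [2.79, 2.79, 3.14, 3.14, 3.14, 3.14].

### API

Orientations are given as a unit quaternion [x, y, z, w].
In Python, from rig import * gives the robot as it stands.
- The arm moves only by the shell command python3 -m crank 'ROWS'. ROWS is a JSON object of lists of equal length, an entry for each row: "grip": the gripper's target within -1 to 1 (fully open at 1, half-way at 0, shut at -1); "dp": the shift along the tool's x, y, z in m, a list of three; "twist": the turn about the tool's z in degrees. In form: {"grip": [grip, ...], "dp": [[dx, dy, dz], ...], "twist": [twist, ...]}. A call has 1 to 12 rows; each row shifts and turns the commanded pose from where the row before left it, along the tool's axes as they then stand; what a row does not reach is not made up. A row lasts 1/8 s, in which the tool goes at most 62.5 mm and 10.7 degrees, less where a joint would pass 70% of its speed; a pose out of reach is approached as far as the arm can. A call is refused whole if a number of a shift passes 0.0625 or a number of a turn 10.7, either way. A call with a gripper value outside its range is refused whole. The fingers move at their own pace and stop on an object; the grip force is fixed at half the most. Time passes only in rows, so rows that do not move let the fingers close. It gives the time, the measured TCP pose, the force, the opening and the grip force at its end, in the units of the state.
- state(): the state, without advancing time (a new reading comes with each control period).
- snapshot(name): name is "side" or "top" or "wrist"; returns (picture, depth): 384x512x3 uint8, blue, green, red; 384x512 float32, m along the optical axis (not along the pixel's ray), 0 where there is no reading.
- camera_info(name): a dict with "intrinsics" (3x3 intrinsics, pixels), "rvec" (rotation vector, rad) and "tvec" (3), from world to camera coordinates, as OpenCV has them. Camera axes: x right, y down, z forward; pixel columns grow to the right and rows downward; lengths in m; the calibration is good to about 2 mm. A picture is of the moment at which its call begins: read the wrist's pose just before it. camera_info takes no time and is no camera call; for the wrist camera it gives the pose at the moment of the call.
- finish_job(): hands the job in; it is judged then, once.
The state is a dict: "t": time; "joint_pos": joint angles; "joint_vel": joint speeds; "tau": joint torques, N m; "tcp_pos": TCP position; "ee_rot": TCP orientation; "ft_force": force on the tool from outside, world axes, zero at the start; "torque": the same for the moment, N m; "finger_gap": opening from 0.0 (shut) to 1.0 (fully open); "finger_force": force on a finger pad.
Only numpy, scipy, OpenCV 4.12 (cv2) and the standard library are available. Lean on these libraries where they do the work, as an engineer would, in place of code of your own. Each camera call takes 0.05 s, during which the arm holds its last target. There are 200 camera calls.

## Working session

There is one attempt and no reset: what is moved stays moved. The work goes in short steps, Python scripts to look and compute and a shell command to move; the robot and the scene stay as the last step left them, time stands still between calls to the robot, and variables do not carry over. Pictures are saved under pics/ and viewed, at most 10 in all, crops included, and the job is handed in when it is done.

```bash
mkdir -p pics; cat > h.py <<'E'
from rig import *
import numpy as np, cv2
from scipy.spatial.transform import Rotation as R
def cam(n):
    c=camera_info(n);K=np.array(c["intrinsics"],float);Rm=cv2.Rodrigues(np.array(c["rvec"],float))[0]
    return K,Rm,np.array(c["tvec"],float).ravel()
def ray(c,u,v,z):
    K,Rm,t=c;d=Rm.T@np.linalg.inv(K)@[u,v,1];o=-Rm.T@t
    return o+d*(z-o[2])/d[2]
def dep(c,u,v,d):
    K,Rm,t=c;return Rm.T@(np.linalg.inv(K)@[u,v,1]*d-t)
E
python3 - <<'E'
from h import *
s=state();print(s)
for n in("top","side"):
    c=cam(n);p,d=snapshot(n);cv2.imwrite(f"pics/{n}0.png",p);np.save(f"pics/{n}0.npy",d);print(n,-c[1].T@c[2],c[0][0,0],c[1][2])
E
```

```text
{'t': 0.0, 'joint_pos': array([-1.47553117e+00,  2.07469550e-01,  1.54297197e+00,  1.88747208e-05,
        1.39347286e+00, -1.50475914e-01]), 'joint_vel': array([-2.61184756e-03, -1.79973490e-03, -4.59251980e-04,  1.24321800e-03,
       -7.44037406e-04, -3.12116225e-05]), 'tau': array([ 1.66573660e-03, -3.83028674e+01, -2.91594189e+01, -2.25252342e-05,
        1.06039832e-02,  1.47814467e-05]), 'tcp_pos': array([ 0.13981862, -0.55696113,  0.23008907]), 'ee_rot': array([ 9.92460444e-01,  1.22559859e-01,  4.13258339e-05, -1.16016237e-03]), 'ft_force': array([ 0.12793813, -0.13349344,  0.74832743]), 'torque': array([-0.00753307, -0.01638428,  0.02381218]), 'finger_force': 0.0, 'finger_gap': 1.0002626254909661}
top [ 0.28769311 -0.07509637  1.38455996] 430.541083004496 [ 1.79466142e-01 -7.08368105e-04 -9.83763895e-01]
side [0.06055175 0.7786806  0.90488377] 415.6095424388922 [ 0.3722315  -0.67275156 -0.63941306]
```

View pics/top0.png

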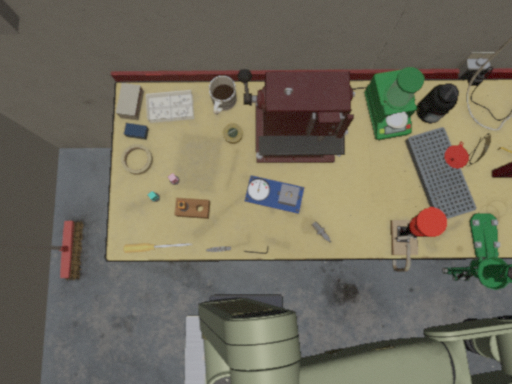

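View pics/side0.png

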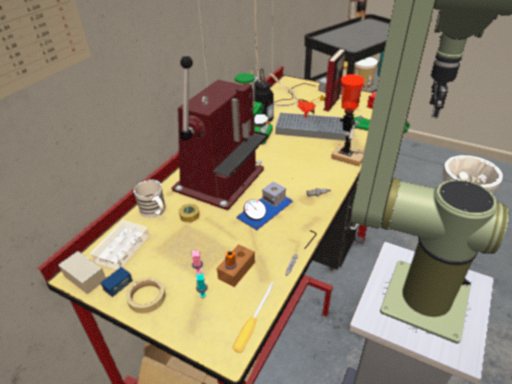

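The top view shows the tester at (275,195), with its dial at (259,189) and steel head at (290,194). Stud candidates are orange in the wooden block at about (183,206), pink at (173,179) and turquoise at (153,196). In the side view these are orange (231,257), pink (196,259) and turquoise (201,285). By the description I choose the orange one in the block, and a crop will check it.

```bash
python3 - <<'E'
from h import *
t=cv2.imread("pics/top0.png");s=cv2.imread("pics/side0.png");d=np.load("pics/top0.npy");ds=np.load("pics/side0.npy");c=cam("top");cs=cam("side")
a=cv2.resize(t[165:235,140:320],None,fx=4,fy=4,interpolation=cv2.INTER_CUBIC)
b=cv2.resize(s[170:300,180:340],None,fx=4.5,fy=2.25*2,interpolation=cv2.INTER_CUBIC)[:,:720]
b=cv2.resize(b,None,fx=.5,fy=.5)
cv2.imwrite("pics/crop.png",np.vstack([a,np.pad(b,((0,0),(0,360),(0,0)))]))
# height map from top
def hm(d,c):
    v,u=np.mgrid[:384,:512];K,Rm,tt=c
    return ((np.stack([u,v,np.ones_like(u)],-1)@np.linalg.inv(K).T)*d[...,None]-tt)@Rm
P=hm(d,c);S=hm(ds,cs)
def rep(n,M):
    print(n,len(M),np.median(M,0).round(4),M.min(0).round(3),M.max(0).round(3))
for nm,im,Q in(("top",t,P),("side",s,S)):
    h=cv2.cvtColor(im,cv2.COLOR_BGR2HSV)
    box=np.zeros(h.shape[:2],bool)
    if nm=="top": box[190:225,165:220]=1
    else: box[235:300,205:265]=1
    m=(h[...,0]<16)&(h[...,1]>150)&(h[...,2]>60)&box
    rep(nm+" wood+orange",Q[m]); 
    m2=m&(Q[...,2]>.07);rep(" above7cm",Q[m2])
    m3=m&(abs(Q[...,2]-.046)<.006);rep(" blocktop",Q[m3]);
    if len(Q[m3])>5: print(cv2.minAreaRect(Q[m3][:,:2].astype(np.float32)))
    box[:]=0
    if nm=="top": box[170:220,240:310]=1
    else: box[170:235,225:300]=1
    m=box&(abs(Q[...,2]-.063)<.006)&(h[...,1]<90);rep(nm+" 63mm",Q[m]);
    if m.sum()>5:
      n,l=cv2.connectedComponents(m.astype(np.uint8))
      for i in range(1,n):
        if (l==i).sum()>20: rep("  cc",Q[l==i]);print(cv2.minAreaRect(Q[l==i][:,:2].astype(np.float32)))
    m=box&(h[...,0]>95)&(h[...,0]<130)&(h[...,1]>120)&(abs(Q[...,2]-.01)<.008);rep(nm+" blue",Q[m]);print(cv2.minAreaRect(Q[m][:,:2].astype(np.float32)))
reg=P[60:260,100:360];
m=reg[...,2]>.12
rep("tall",reg[m]); print("tall min x for y in .. ", reg[m&(reg[...,1]<.05)][:,0].min())
E
```

```text
top wood+orange 3 [0.4749 0.1684 0.0907] [0.474 0.166 0.079] [0.475 0.169 0.092]
 above7cm 3 [0.4749 0.1684 0.0907] [0.474 0.166 0.079] [0.475 0.169 0.092]
  return _methods._mean(a, axis=axis, dtype=dtype,
  ret = um.true_divide(
Traceback (most recent call last):
ValueError: zero-size array to reduction operation minimum which has no identity
```

View pics/crop.png

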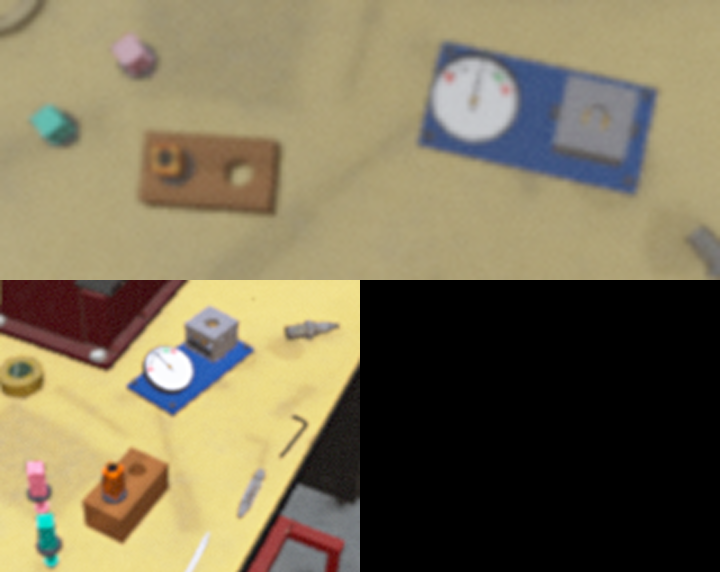

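The crop confirms it: the orange square handle stands in the +y hole (left) of the wooden block at top px (182,205). The pink and turquoise ones stand free. Next I get coarse positions.

```bash
cat >> h.py <<'E'
def cloud(d,c):
    v,u=np.mgrid[:d.shape[0],:d.shape[1]];K,Rm,tt=c
    return ((np.stack([u,v,np.ones_like(u)],-1)@np.linalg.inv(K).T)*d[...,None]-tt)@Rm
def plane(P,box,z,tol):
    u0,u1,v0,v1=box;q=P[v0:v1,u0:u1].reshape(-1,3);q=q[abs(q[:,2]-z)<tol]
    if len(q)<5: return len(q)
    r=cv2.minAreaRect(q[:,:2].astype(np.float32));return len(q),q.mean(0).round(4),np.round(r[0],4),np.round(r[1],4),round(r[2],1)
E
python3 - <<'E'
from h import *
c=cam("top");P=cloud(np.load("pics/top0.npy"),c)
print("handle",plane(P,(165,200,190,220),.09,.01)); print("block",plane(P,(165,220,190,225),.046,.006))
print("head",plane(P,(272,310,175,215),.063,.006)); print("base",plane(P,(240,310,170,215),.010,.005))
print("ray handle",ray(c,181.7,204.7,.093),"head hole",ray(c,140+597/4,165+115/4,.063),"dial",ray(c,140+474/4,165+99/4,.05))
reg=P[60:175,240:360].reshape(-1,3);q=reg[reg[:,2]>.08];print("press",q.min(0),q.max(0))
q=P[60:260,100:240].reshape(-1,3);q=q[q[:,2]>.1];print(q)
cw=cam("wrist");s=state();Rt=R.from_quat(s["ee_rot"]).as_matrix()
print("cam in tool",Rt.T@(-cw[1].T@cw[2]-s["tcp_pos"]),"\n",cw[1]@Rt,"\n",Rt, cw[0])
E
```

```text
handle (48, array([0.4841, 0.1667, 0.0909]), array([0.4842, 0.167 ]), array([0.0202, 0.0188]), 89.2)
block (449, array([0.4812, 0.1404, 0.0448]), array([0.4821, 0.1439]), array([0.1053, 0.056 ]), 85.5)
head (260, array([ 0.5181, -0.162 ,  0.0615]), array([ 0.5185, -0.1623]), array([0.0556, 0.0565]), 76.7)
base (639, array([ 0.5204, -0.1227,  0.0088]), array([ 0.5329, -0.1234]), array([0.2192, 0.1396]), 88.3)
ray handle [0.4818019  0.16397694 0.093     ] head hole [ 0.51814471 -0.16475154  0.063     ] dial [ 0.5339775 -0.0689674  0.05     ]
press [ 0.28769311 -0.39882531  0.0800142 ] [ 0.95134067 -0.01187849  1.38455996]
[[ 9.47376931e-01  4.32952233e-01  1.09884754e-01]
 [ 9.45951160e-01  4.28693453e-01  1.12589522e-01]
 [ 9.47934435e-01  4.27040829e-01  1.08706848e-01]
 [ 9.45755620e-01  4.22223487e-01  1.12867024e-01]
 [ 9.47202107e-01  4.20149185e-01  1.10021428e-01]
 [ 9.49218056e-01  4.18485641e-01  1.06075046e-01]
 [ 9.45610369e-01  4.12633554e-01  1.12997206e-01]
 [ 9.49517952e-01  4.12351037e-01  1.05394510e-01]
 [ 9.46925884e-01  4.07274837e-01  1.10354138e-01]
 [ 9.45935438
[... 15841 characters left out ...]
6e+00]
 [ 2.87693112e-01 -7.50963671e-02  1.38455996e+00]
 [ 2.87693112e-01 -7.50963671e-02  1.38455996e+00]
 [ 2.87693112e-01 -7.50963671e-02  1.38455996e+00]
 [ 2.87693112e-01 -7.50963671e-02  1.38455996e+00]]
cam in tool [ 0.06589743 -0.00056727 -0.14333202] 
 [[-9.28760899e-04  9.99999340e-01  6.76585567e-04]
 [-9.65777738e-01 -7.21491021e-04 -2.59370084e-01]
 [-2.59369424e-01 -8.94324071e-04  9.65777770e-01]] 
 [[ 9.69952469e-01  2.43294416e-01 -1.87641334e-04]
 [ 2.43294296e-01 -9.69950446e-01  2.00431476e-03]
 [ 3.05635795e-04 -1.98974212e-03 -9.99997974e-01]] [[312.68368332   0.         257.01606128]
 [  0.         312.68368332 189.8233623 ]
 [  0.           0.           1.        ]]
```

```bash
python3 -m crank '{"grip":[1,1,1,1,1,1,1,1,1,1,1],"twist":[10,6,0,0,0,0,0,0,0,0,0],"dp":[[0,0,0],[0,0,0],[0.01,-0.06,0],[0.01,-0.06,0],[0.0225,-0.047,0],[0.0225,-0.047,0],[0.0225,-0.047,0],[0.0225,-0.047,0],[0.03,-0.05,0],[0.03,-0.05,0],[0.03,-0.05,0]]}'
python3 -m crank '{"grip":[1,1,1,1,1,1],"twist":[0,0,0,0,0,0],"dp":[[0.0285,-0.053,0],[0.0285,-0.053,0],[0.0285,-0.053,0],[0.0285,-0.053,0],[0.0285,-0.053,0],[0,0,0]]}'
python3 - <<'E'
from h import *
s=state();c=cam("wrist");p,d=snapshot("wrist");cv2.imwrite("pics/w1.png",p);np.save("pics/w1.npy",d)
print(s["t"],s["tcp_pos"],R.from_quat(s["ee_rot"]).as_matrix().round(4),s["joint_pos"].round(2),s["ft_force"])
np.savez("pics/w1c.npz",K=c[0],R=c[1],t=c[2])
E
```

```text
t: 1.48
tcp_pos: [0.3556, -0.1049, 0.2312]
ee_rot: [1.0, -0.017, 0.0, 0.0]
ft_force: [-0.3, -1.0, -0.1]
finger_gap: 0.999
finger_force: 0.0
t: 2.22
tcp_pos: [0.507, 0.1566, 0.2302]
ee_rot: [1.0, -0.014, -0.001, -0.0]
ft_force: [-0.0, -0.7, -0.7]
finger_gap: 1.003
finger_force: 0.0
2.225 [0.50702568 0.15660243 0.23017752] [[ 9.996e-01 -2.820e-02 -1.400e-03]
 [-2.820e-02 -9.996e-01  5.000e-04]
 [-1.400e-03 -5.000e-04 -1.000e+00]] [0.14 0.11 1.65 0.   1.38 1.73] [-0.02397735 -0.67747064 -0.69020465]
```

View pics/w1.png

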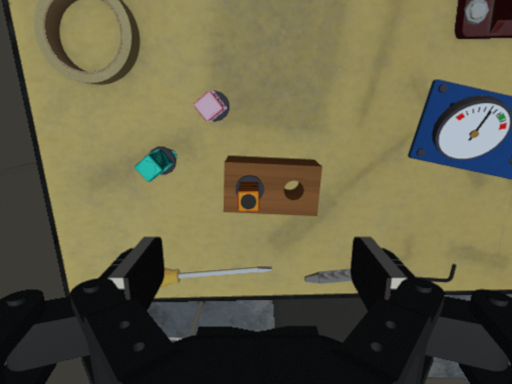

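The wrist view shows the orange stud's top at px (249,202) in the block's left hole, the empty hole at (293,189), turquoise at (154,165) and pink at (210,106). Next I measure the top face.

```bash
cat > m.py <<'E'
from h import *
z=np.load("pics/w1c.npz");c=(z["K"],z["R"],z["t"]);p=cv2.imread("pics/w1.png");P=cloud(np.load("pics/w1.npy"),c)
print("handle",plane(P,(232,268,178,220),.093,.004));print("block",plane(P,(215,330,150,222),.046,.004))
h=cv2.cvtColor(p,cv2.COLOR_BGR2HSV);b=np.zeros(p.shape[:2],np.uint8);b[180:218,232:268]=1
m=((h[...,0]<20)&(h[...,1]>180)&(h[...,2]>150)).astype(np.uint8)*b
cs=max(cv2.findContours(m,0,1)[0],key=cv2.contourArea)
W=np.array([ray(c,u,v,.093)[:2] for u,v in cs[:,0]],np.float32);print(len(W),cv2.minAreaRect(W),cv2.minAreaRect(cs))
E
python3 m.py
```

```text
handle (448, array([0.4878, 0.166 , 0.0936]), array([0.4873, 0.1662]), array([0.0199, 0.0197]), 88.3)
block (3767, array([0.4873, 0.1386, 0.0466]), array([0.4851, 0.1421]), array([0.1042, 0.0565]), 85.6)
72 ((0.48698359727859497, 0.16700813174247742), (0.017766127362847328, 0.01862969435751438), 88.35205078125) ((247.5, 200.5), (19.0, 19.0), 90.0)
```

```bash
python3 -m crank '{"grip":[1,1,1,1,1,1,1,1],"twist":[0,0,0,0,0,0,0,0],"dp":[[-0.0203,-0.0091,0],[0,0,0.05],[0,0,0.04],[0,0,0.03],[0,0,0.025],[0,0,0.02],[0,0,0.009],[0,0,0]]}'; python3 - <<'E'
from h import *
s=state();print(s["tcp_pos"],s["ft_force"]);Rt=R.from_quat(s["ee_rot"]).as_matrix();print(Rt.T@(np.array([.487,.1663,.056])-s["tcp_pos"]))
E
```

```text
t: 3.28
tcp_pos: [0.4857, 0.1623, 0.057]
ee_rot: [1.0, -0.017, -0.001, 0.0]
ft_force: [1.1, -0.6, -0.1]
finger_gap: 1.001
finger_force: 0.0
[0.48573845 0.16230322 0.05701678] [ 1.06815228 -0.62288715 -0.0573326 ]
[ 0.00112392 -0.00403843  0.00101367]
```

```bash
python3 -m crank '{"grip":[1,1,-1,-1,-1,-1,-1,-1],"twist":[0,0,0,0,0,0,0,0],"dp":[[0.001,-0.004,0.001],[0,0,0],[0,0,0],[0,0,0],[0,0,0],[0,0,0],[0,0,0],[0,0,0]]}'; python3 -m crank '{"grip":[-1,-1,-1],"twist":[0,0,0],"dp":[[0,0,0],[0,0,0],[0,0,0]]}'; python3 - <<'E'
from h import *
s=state();print(s["tcp_pos"],s["ft_force"],s["torque"],s["finger_gap"],s["finger_force"])
E
```

```text
t: 4.28
tcp_pos: [0.4877, 0.1672, 0.0564]
ee_rot: [1.0, -0.017, 0.0, -0.0]
ft_force: [0.1, -1.0, 0.9]
finger_gap: 0.23
finger_force: 58.6
t: 4.65
tcp_pos: [0.4877, 0.1672, 0.0564]
ee_rot: [1.0, -0.017, 0.0, -0.0]
ft_force: [0.3, 0.4, 1.2]
finger_gap: 0.224
finger_force: 58.6
[0.48772163 0.16717798 0.05641016] [0.26168611 0.43409643 1.1995802 ] [ 0.02215355 -0.03525497  0.01682145] 0.22434295434363025 58.60042154788971
```

```bash
python3 -m crank '{"grip":[-1,-1,-1,-1,-1,-1,-1,-1,-1,-1,-1,-1],"twist":[0,0,0,0,0,0,0,0,0,0,0,0],"dp":[[0,0,-0.01],[0,0,-0.03],[0,0,-0.045],[0,0,-0.045],[0,0.04,0],[0,0.05,0],[0,0.05,0],[0,0.05,0],[0,0.05,0],[0,0.05,0],[-0.015,0.03,0],[0,0,0]]}'
python3 - <<'E'
from h import *
import time
s=state();c=cam("wrist");p,d=snapshot("wrist");cv2.imwrite("pics/w2.png",p);np.save("pics/w2.npy",d)
print(s["tcp_pos"],s["ft_force"],s["finger_gap"]);np.savez("pics/w2c.npz",K=c[0],R=c[1],t=c[2])
E
```

```text
t: 6.15
tcp_pos: [0.4608, -0.1538, 0.1864]
ee_rot: [1.0, -0.019, -0.0, -0.0]
ft_force: [0.1, 0.5, -1.4]
finger_gap: 0.225
finger_force: 59.3
[ 0.46082661 -0.15378549  0.18636609] [ 0.12068664  0.50602481 -1.41207794] 0.2251170056208157
```

View pics/w2.png

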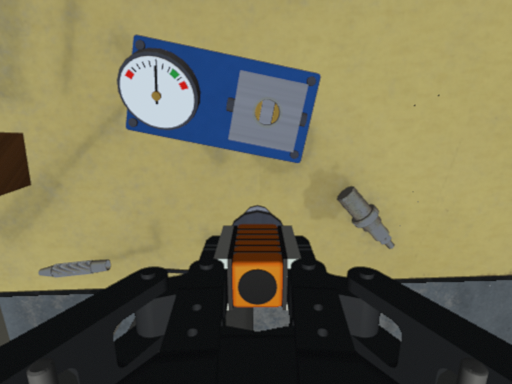

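The stud is held square, with its handle top at (257,280). The socket mouth is at (267,112) in the head (230–308, 70–155), and the needle is at zero.

```bash
python3 - <<'E'
from h import *
z=np.load("pics/w2c.npz");c=(z["K"],z["R"],z["t"]);p=cv2.imread("pics/w2.png");P=cloud(np.load("pics/w2.npy"),c)
print("head",plane(P,(215,320,60,165),.063,.004))
g=cv2.medianBlur(cv2.cvtColor(p,cv2.COLOR_BGR2HSV),3)
b=np.zeros(p.shape[:2],np.uint8);b[94:131,248:287]=1
hole=((P[...,2]<.058).astype(np.uint8)*b)
brass=((g[...,1]>50).astype(np.uint8)*b)
for m in(hole,brass,hole|brass):
    k=[x for x in cv2.findContours(m,0,1)[0] if len(x)>5]
    if k:
        x=max(k,key=cv2.contourArea);(u,v),ax,_=cv2.fitEllipse(cv2.convexHull(x)) if len(cv2.convexHull(x))>5 else ((0,0),0,0);print((u,v),ax,ray(c,u,v,.063))
s=state();Rt=R.from_quat(s["ee_rot"]).as_matrix();t=s["tcp_pos"]
zt=t[2]-.0104+.047
h=((g[...,0]<20)&(g[...,1]>180)&(g[...,2]>190)).astype(np.uint8);h[:255]=0;h[:,:230]=0;h[:,285:]=0
x=max(cv2.findContours(h,0,1)[0],key=cv2.contourArea)
W=np.array([Rt.T@(ray(c,*q,zt)-t) for q in x[:,0]],np.float32);print("handle in tool",cv2.minAreaRect(W[:,:2].copy()),cv2.boundingRect(x))
Q=((P-t)@Rt);q=Q[255:310,230:285].reshape(-1,3);q=q[abs(q[:,2]+.0366)<.006];print(len(q),q.mean(0),q.min(0),q.max(0))
print(Rt.round(4))
E
```

```text
head (4240, array([ 0.5221, -0.1639,  0.0636]), array([ 0.5212, -0.1639]), array([0.0561, 0.0561]), 76.4)
(267.2818298339844, 111.57646179199219) (24.324748992919922, 25.149309158325195) [ 0.5214805  -0.16377034  0.063     ]
(274.3537292480469, 113.57778930664062) (7.871635913848877, 18.80838394165039) [ 0.519647   -0.16957859  0.063     ]
(267.0159606933594, 111.5542221069336) (24.95838165283203, 25.173303604125977) [ 0.52150679 -0.16355106  0.063     ]
handle in tool ((-0.0011198977008461952, 0.0004670834168791771), (0.01821844093501568, 0.01850142329931259), 0.11085448414087296) (233, 263, 49, 43)
2854 [ 0.00074328  0.00048296 -0.03707068] [-0.0113371  -0.0101338  -0.03977129] [ 0.01156026  0.01099288 -0.03067612]
[[ 9.994e-01 -3.590e-02 -2.000e-04]
 [-3.590e-02 -9.994e-01  7.000e-04]
 [-2.000e-04 -7.000e-04 -1.000e+00]]
```

```bash
python3 -m crank '{"grip":[-1,-1,-1,-1,-1,-1,-1],"twist":[0,0,0,0,0,0,0],"dp":[[0.03,0.004,0],[0.0315,0.0037,0],[0,0,0],[0,0,0.04],[0,0,0.03],[0,0,0.004],[0,0,0]]}'; python3 - <<'E'
from h import *
s=state();print(s["tcp_pos"],s["ft_force"]);Rt=R.from_quat(s["ee_rot"]).as_matrix();print(Rt.T@(np.array([.522,-.1637,.11])-s["tcp_pos"]))
c=cam("wrist");p,d=snapshot("wrist");cv2.imwrite("pics/w3.png",p)
E
```

```text
t: 7.08
tcp_pos: [0.5232, -0.1614, 0.1129]
ee_rot: [1.0, -0.016, 0.0, 0.0]
ft_force: [-0.6, -0.3, -0.4]
finger_gap: 0.226
finger_force: 59.3
[ 0.52319381 -0.16141421  0.11290088] [-0.63188825 -0.27884658 -0.42265242]
[-0.00111917  0.00232367  0.00290054]
```

View pics/w3.png

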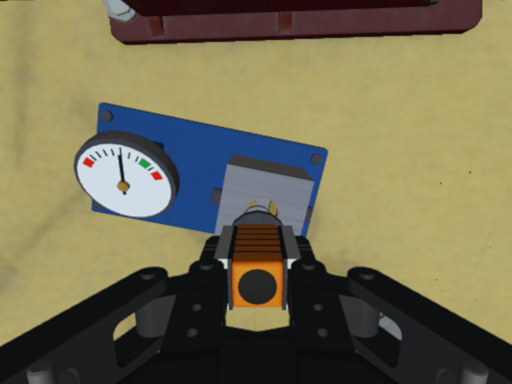

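The mouth shows at about (262,210), behind the collar at (257,220), and the needle is at zero. I correct by about 2 mm, then enter to just above the jaws.

```bash
python3 -m crank '{"grip":[-1,-1,-1,-1,-1,-1],"twist":[0,0,0,0,0,0],"dp":[[-0.001,0.0023,0],[0,0,0],[0,0,0.004],[0,0,0.004],[0,0,0.002],[0,0,0]]}'; python3 - <<'E'
from h import *
s=state();print(s["tcp_pos"],s["ft_force"]);Rt=R.from_quat(s["ee_rot"]).as_matrix();print(Rt.T@(np.array([.522,-.1637,.1])-s["tcp_pos"]))
E
```

```text
t: 7.88
tcp_pos: [0.5217, -0.164, 0.1018]
ee_rot: [1.0, -0.017, -0.0, -0.0]
ft_force: [0.5, -0.5, -1.0]
finger_gap: 0.226
finger_force: 59.3
[ 0.52166607 -0.16403466  0.10180925] [ 0.52964504 -0.45293095 -1.0027039 ]
[ 0.00032416 -0.00034497  0.00180909]
```

```bash
python3 -m crank '{"grip":[-1,-1,-1,-1],"twist":[0,0,0,0],"dp":[[0,0,0.004],[0,0,0.004],[0,0,0.002],[0,0,0]]}'; python3 -m crank '{"grip":[-1,-1,-1,-1],"twist":[0,0,0,0],"dp":[[0,0,0.003],[0,0,0.003],[0,0,0.002],[0,0,0]]}';
```

```text
t: 8.38
tcp_pos: [0.5219, -0.1642, 0.0924]
ee_rot: [1.0, -0.017, -0.0, 0.0]
ft_force: [-1.1, -0.7, 1.0]
finger_gap: 0.224
finger_force: 59.5
t: 8.88
tcp_pos: [0.5229, -0.1644, 0.0843]
ee_rot: [1.0, -0.017, 0.001, 0.0]
ft_force: [2.2, -1.2, -2.0]
finger_gap: 0.229
finger_force: 59.1
```

```bash
python3 -m crank '{"grip":[-1,-1,-1],"twist":[0,0,0],"dp":[[0,0,0.002],[0,0,0.001],[0,0,0]]}'; python3 -m crank '{"grip":[-1,-1,-1],"twist":[0,0,0],"dp":[[0,0,0.001],[0,0,0.001],[0,0,0]]}'
```

```text
t: 9.25
tcp_pos: [0.5223, -0.1643, 0.0814]
ee_rot: [1.0, -0.017, 0.0, 0.0]
ft_force: [2.4, -1.0, 0.7]
finger_gap: 0.224
finger_force: 59.5
t: 9.62
tcp_pos: [0.5219, -0.1641, 0.0792]
ee_rot: [1.0, -0.017, -0.0, -0.0]
ft_force: [1.2, -1.0, 2.2]
finger_gap: 0.228
finger_force: 59.5
```

```bash
for i in 1; do python3 -m crank '{"grip":[-1,-1,-1],"twist":[0,0,0],"dp":[[0,0,0.001],[0,0,0.001],[0,0,0]]}'; python3 -m crank '{"grip":[-1,-1,-1],"twist":[0,0,0],"dp":[[0,0,0.001],[0,0,0],[0,0,0]]}'; python3 -m crank '{"grip":[-1,-1,-1],"twist":[0,0,0],"dp":[[0,0,0.001],[0,0,0],[0,0,0]]}'; done
```

```text
t: 10.0
tcp_pos: [0.5216, -0.164, 0.0769]
ee_rot: [1.0, -0.017, -0.0, -0.0]
ft_force: [0.9, -0.1, 1.4]
finger_gap: 0.232
finger_force: 59.5
t: 10.38
tcp_pos: [0.5214, -0.1639, 0.0757]
ee_rot: [1.0, -0.017, -0.001, -0.0]
ft_force: [-0.1, -0.7, -1.3]
finger_gap: 0.223
finger_force: 59.4
t: 10.75
tcp_pos: [0.522, -0.1642, 0.0753]
ee_rot: [1.0, -0.017, 0.0, -0.0]
ft_force: [-0.1, 0.6, -0.6]
finger_gap: 0.224
finger_force: 59.4
```

```bash
python3 -m crank '{"grip":[-1,-1,-1],"twist":[0,0,0],"dp":[[0,0,0.001],[0,0,0],[0,0,0]]}'; python3 -m crank '{"grip":[-1,-1,-1],"twist":[0,0,0],"dp":[[0,0,0.0007],[0,0,0],[0,0,0]]}'; python3 - <<'E'
from h import *
c=cam("wrist");p,d=snapshot("wrist");cv2.imwrite("pics/w4.png",p)
E
```

```text
t: 11.12
tcp_pos: [0.522, -0.1642, 0.0743]
ee_rot: [1.0, -0.017, -0.0, -0.0]
ft_force: [-1.5, -0.6, -0.6]
finger_gap: 0.224
finger_force: 59.4
t: 11.5
tcp_pos: [0.522, -0.1642, 0.0736]
ee_rot: [1.0, -0.017, 0.0, -0.0]
ft_force: [-0.3, -0.1, -1.8]
finger_gap: 0.226
finger_force: 59.4
```

View pics/w4.png

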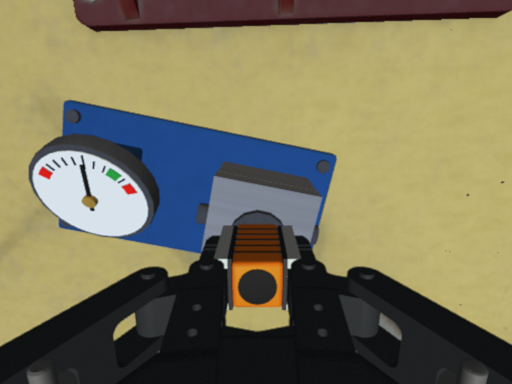

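The collar is now nearly on the head, and the needle runs from (90,201) to (83,157), close to zero. I write a needle reader and press in small steps.

```bash
cat > needle.py <<'E'
from h import *
def needle(tag):
    s=state();c=cam("wrist");p,d=snapshot("wrist");cv2.imwrite(f"pics/{tag}.png",p);P=cloud(d,c)
    cen=np.array([.5439,-.0694]);yaw=np.deg2rad(-13.5);ax=np.array([np.cos(yaw),np.sin(yaw)])
    zf=np.median(P[...,2][(np.linalg.norm(P[...,:2]-cen,axis=-1)<.025)&(p.min(2)>150)])
    v,u=np.mgrid[:384,:512];K,Rm,t=c;o=-Rm.T@t;D=(np.stack([u,v,np.ones_like(u)],-1)@np.linalg.inv(K).T)@Rm
    X=(o+D*((zf-o[2])/D[...,2])[...,None])[...,:2]
    wh=(p.min(2)>140)&(np.linalg.norm(X-cen,axis=-1)<.037)
    hull=cv2.convexHull(np.argwhere(wh)[:,::-1].astype(np.int32));M=np.zeros(p.shape[:2],np.uint8);cv2.fillConvexPoly(M,hull,1)
    cc=np.array(cv2.minEnclosingCircle(X[wh].astype(np.float32))[0])
    r=X-cc;rad=np.linalg.norm(r,axis=-1)
    m=(M>0)&(rad>.008)&(rad<.021)&(p.max(2)<100)
    q=r[m];q=q[q@ax>0]; e=q/np.linalg.norm(q,axis=1)[:,None]
    a=-np.arctan2(ax[0]*e[:,1]-ax[1]*e[:,0],e@ax)
    # head top height near collar-free corner, collar top
    H=P[190:235,210:235].reshape(-1,3);H=H[abs(H[:,2]-.063)<.006]
    print(tag,"t",s["t"],"face z %.4f"%zf,"cen",cc.round(4),"n",len(a),"needle rad %.3f -> %.1f N"%(np.median(a),np.median(a)/.04),"tcpz %.4f"%s["tcp_pos"][2],"F",s["ft_force"].round(1),"head z %.4f"%np.median(H[:,2]))
if __name__=="__main__":
    import sys;needle(sys.argv[1])
E
python3 needle.py n0; python3 -m crank '{"grip":[-1,-1,-1],"twist":[0,0,0],"dp":[[0,0,0.0005],[0,0,0],[0,0,0]]}'; python3 needle.py n1
```

```text
n0 t 11.55 face z 0.0462 cen [ 0.5428 -0.07  ] n 91 needle rad -0.406 -> -10.1 N tcpz 0.0736 F [ 0.2  0.3 -1.3] head z 0.0637
t: 11.98
tcp_pos: [0.5221, -0.1642, 0.0733]
ee_rot: [1.0, -0.017, 0.0, 0.0]
ft_force: [1.0, 0.8, 0.3]
finger_gap: 0.227
finger_force: 59.4
n1 t 11.975 face z 0.0461 cen [ 0.5425 -0.0697] n 99 needle rad -0.468 -> -11.7 N tcpz 0.0733 F [1.  0.8 0.3] head z 0.0635
```

```bash
sed -i 's/^def needle(tag):/def needle(tag,saved=None):/; s/    s=state();c=cam("wrist");p,d=snapshot("wrist");cv2.imwrite(f"pics\/{tag}.png",p);P=cloud(d,c)/    s=state();c=cam("wrist")\n    if saved: z=np.load("pics\/w2c.npz");c=(z["K"],z["R"],z["t"]);p=cv2.imread("pics\/w2.png");d=np.load("pics\/w2.npy")\n    else: p,d=snapshot("wrist");cv2.imwrite(f"pics\/{tag}.png",p)\n    P=cloud(d,c)/' needle.py
python3 -c "
from needle import *
needle('w2',1)
a=cv2.resize(cv2.imread('pics/n1.png')[120:260,20:180],None,fx=4,fy=4,interpolation=2);cv2.imwrite('pics/nc.png',a)"
```

```text
w2 t 12.025 face z 0.0458 cen [ 0.5409 -0.0688] n 32 needle rad -0.179 -> -4.5 N tcpz 0.0733 F [-0.6 -0.4  0.5] head z nan
  return _methods._mean(a, axis=axis, dtype=dtype,
  ret = ret.dtype.type(ret / rcount)
```

View pics/nc.png

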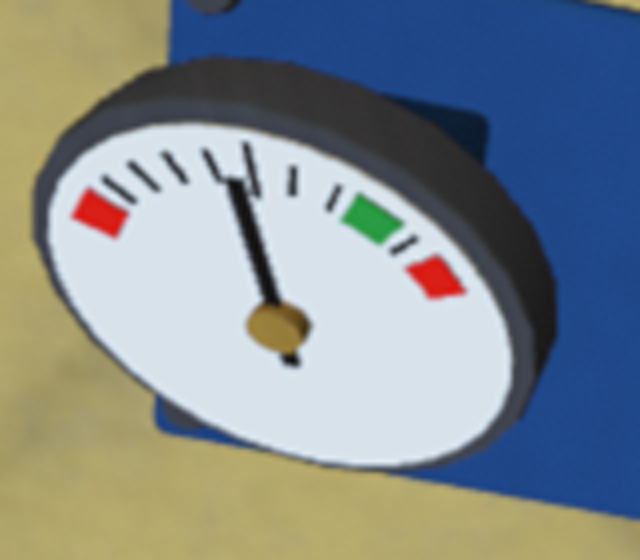

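The crop shows the needle tip at (235,185), just left of the long zero tick at (252,170), so about -3 N (pressed). My reader is biased by the dial centre, so I switch to the needle's own line direction.

```bash
python3 - <<'E'
s=open("needle.py").read()
a=s.index("    m=(M>0)");b=s.index("    # head top")
s=s[:a]+'''    m=((M>0)&(rad<.02)&(p.max(2)<100)).astype(np.uint8)
    n,l,st,_=cv2.connectedComponentsWithStats(m,connectivity=8);k=1+np.argmax(st[1:,4]);q=r[l==k]
    vx,vy=cv2.fitLine(q.astype(np.float32),cv2.DIST_HUBER,0,.001,.001)[:2].ravel();e=np.array([vx,vy])
    e=e*np.sign(e@ax);a=np.array([-np.arctan2(ax[0]*e[1]-ax[1]*e[0],e@ax)]*len(q))
'''+s[b:]
open("needle.py","w").write(s)
E
python3 -c "
from needle import *
needle('w2',1);needle('n2')" 2>/dev/null
```

```text
w2 t 12.025 face z 0.0458 cen [ 0.5409 -0.0688] n 49 needle rad -0.162 -> -4.0 N tcpz 0.0733 F [-0.6 -0.4  0.5] head z nan
n2 t 12.025 face z 0.0463 cen [ 0.5426 -0.0699] n 127 needle rad -0.370 -> -9.3 N tcpz 0.0733 F [-0.6 -0.4  0.5] head z 0.0635
```

```bash
python3 - <<'E'
s=open("needle.py").read()
b=s.index("    # head top")
s=s[:b]+'''    g=cv2.cvtColor(p,cv2.COLOR_BGR2HSV);near=rad<.034
    red=(near&((g[...,0]<8)|(g[...,0]>172))&(g[...,1]>150)&(g[...,2]>90)).astype(np.uint8)
    n,l,st,_=cv2.connectedComponentsWithStats(red);ks=np.argsort(-st[1:,4])[:2]+1
    B=np.array([X[l==k].mean(0) for k in ks]);ab=B[0]-B[1];zd=np.array([-ab[1],ab[0]]);zd/=np.linalg.norm(zd);zd*=np.sign(zd@ax)
    zy=np.rad2deg(np.arctan2(zd[1],zd[0]));an=-np.arctan2(zd[0]*e[1]-zd[1]*e[0],e@zd)
    print("zero yaw from reds %.1f"%zy,"span %.4f"%np.linalg.norm(ab),"needle yaw %.1f"%np.rad2deg(np.arctan2(e[1],e[0])),"=> %.3f rad %.1f N"%(an,an/.04))
'''+s[b:]
open("needle.py","w").write(s)
E
python3 -c "
from needle import *
needle('w2',1);needle('n3')" 2>/dev/null
```

```text
zero yaw from reds -13.4 span 0.0466 needle yaw -4.2 => -0.159 rad -4.0 N
w2 t 12.075 face z 0.0458 cen [ 0.5409 -0.0688] n 49 needle rad -0.162 -> -4.0 N tcpz 0.0732 F [-1.1  1.3  0.5] head z nan
zero yaw from reds -13.5 span 0.0467 needle yaw 8.0 => -0.375 rad -9.4 N
n3 t 12.075 face z 0.0462 cen [ 0.5425 -0.0698] n 123 needle rad -0.375 -> -9.4 N tcpz 0.0732 F [-1.1  1.3  0.5] head z 0.0635
```

```bash
python3 - <<'E'
from h import *
c=cam("wrist")
f=lambda x,y,z=.0462: ray(c,20+x/4,120+y/4,z)[:2]
y=lambda a,b:np.rad2deg(np.arctan2(*(f(*b)-f(*a))[::-1]))
print("needle",y((278,327),(235,183)),"needle tail-tip",y((290,360),(235,183)),"zero tick",y((257,195),(246,143)))
print("hub",f(278,327),"reds",f(100,212),f(437,277),"green",f(371,220),"tick0",f(252,170),"tick-5",f(215,165),"tick5",f(293,182))
print("ell",f(281,297), "cam",-c[1].T@c[2])
E
```

```text
needle 6.364373406042405 needle tail-tip 7.033806721883108 zero tick 1.730004898112641
hub [ 0.53824022 -0.0684225 ] reds [ 0.55573487 -0.04656595] [ 0.54481068 -0.09212087] green [ 0.5533102  -0.08408142] tick0 [ 0.56088798 -0.06876402] tick-5 [ 0.56175568 -0.06379331] tick5 [ 0.55902479 -0.07413012]
ell [ 0.54264765 -0.06961803] cam [ 0.58774172 -0.16583464  0.21659102]
```

The zero tick and the red marks disagree on a level plane, so the face is tilted. I fit its plane from depth and measure in that.

```bash
cat > needle.py <<'E'
from h import *
import sys
def needle(tag,saved=None):
    s=state();c=cam("wrist")
    if saved: z=np.load("pics/w2c.npz");c=(z["K"],z["R"],z["t"]);p=cv2.imread("pics/w2.png");d=np.load("pics/w2.npy")
    else: p,d=snapshot("wrist");cv2.imwrite(f"pics/{tag}.png",p)
    P=cloud(d,c);cen=np.array([.542,-.0695])
    wh=(np.linalg.norm(P[...,:2]-cen,axis=-1)<.034)&(p.min(2)>150)
    q=P[wh];co=np.linalg.lstsq(np.c_[q[:,:2]-cen,np.ones(len(q))],q[:,2],rcond=None)[0]
    n=np.array([-co[0],-co[1],1]);n/=np.linalg.norm(n);o3=np.array([*cen,co[2]])
    K,Rm,t=c;o=-Rm.T@t;v,u=np.mgrid[:384,:512];D=(np.stack([u,v,np.ones_like(u)],-1)@np.linalg.inv(K).T)@Rm
    X=o+D*(((o3-o)@n)/(D@n))[...,None]
    ex=np.array([np.cos(-.2356),np.sin(-.2356),0]);ex-=n*(ex@n);ex/=np.linalg.norm(ex);ey=np.cross(n,ex)
    Y=np.stack([(X-o3)@ex,(X-o3)@ey],-1);rad=np.linalg.norm(Y,axis=-1)
    g=cv2.cvtColor(p,cv2.COLOR_BGR2HSV)
    m=((rad<.02)&(p.max(2)<100)).astype(np.uint8)
    k,l,st,_=cv2.connectedComponentsWithStats(m);e=cv2.fitLine(Y[l==1+np.argmax(st[1:,4])].astype(np.float32),cv2.DIST_HUBER,0,.001,.001)[:2].ravel();e*=np.sign(e[0])
    red=((rad<.036)&((g[...,0]<8)|(g[...,0]>172))&(g[...,1]>150)&(g[...,2]>90)).astype(np.uint8)
    k,l,st,_=cv2.connectedComponentsWithStats(red);ks=np.argsort(-st[1:,4])[:2]+1
    B=[Y[l==i].mean(0) for i in ks];ab=B[0]-B[1];ab*=np.sign(ab[1])
    a=-np.arctan2(e[1],e[0]);z0=np.arctan2(ab[0],ab[1])
    print(tag,"t %.2f"%s["t"],"slope",co[:2].round(2),"zero %.3f"%z0,"needle %.3f rad -> %.1f N (reds %.1f)"%(a,a/.04,(a-z0)/.04),"tcp",s["tcp_pos"].round(4),"F",s["ft_force"].round(1))
if __name__=="__main__": needle(sys.argv[1],len(sys.argv)>2)
E
python3 needle.py w2 1; python3 needle.py n4
```

```text
w2 t 12.12 slope [ 0.47 -0.11] zero -0.002 needle 0.015 rad -> 0.4 N (reds 0.4) tcp [ 0.5221 -0.1642  0.0732] F [-0.3  0.3  1.3]
n4 t 12.12 slope [ 0.47 -0.11] zero -0.000 needle -0.073 rad -> -1.8 N (reds -1.8) tcp [ 0.5221 -0.1642  0.0732] F [-0.3  0.3  1.3]
```

The reader now works: unloaded reads 0.4 N and the current load is about -2 N. I press on in small steps.

```bash
python3 -m crank '{"grip":[-1,-1,-1],"twist":[0,0,0],"dp":[[0,0,0.0005],[0,0,0],[0,0,0]]}'; python3 needle.py n5;  python3 -m crank '{"grip":[-1,-1,-1],"twist":[0,0,0],"dp":[[0,0,0.0005],[0,0,0],[0,0,0]]}' | sed -n 2p; python3 needle.py n6
```

```text
t: 12.55
tcp_pos: [0.5221, -0.1642, 0.0729]
ee_rot: [1.0, -0.017, 0.0, 0.0]
ft_force: [-1.4, 0.6, 3.4]
finger_gap: 0.226
finger_force: 59.7
n5 t 12.55 slope [ 0.47 -0.11] zero -0.004 needle -0.185 rad -> -4.6 N (reds -4.5) tcp [ 0.5221 -0.1642  0.0729] F [-1.4  0.6  3.4]
tcp_pos: [0.5221, -0.1642, 0.0726]
n6 t 12.97 slope [ 0.47 -0.11] zero -0.004 needle -0.270 rad -> -6.7 N (reds -6.6) tcp [ 0.5221 -0.1642  0.0726] F [-2.7  0.6  5.3]
```

```bash
python3 -m crank '{"grip":[-1,-1,-1],"twist":[0,0,0],"dp":[[0,0,0.0005],[0,0,0],[0,0,0]]}'| sed -n 2p; python3 needle.py n7;  python3 -m crank '{"grip":[-1,-1,-1],"twist":[0,0,0],"dp":[[0,0,0.0005],[0,0,0],[0,0,0]]}' | sed -n 2p; python3 needle.py n8; python3 - <<'E'
import cv2
cv2.imwrite("pics/n8c.png",cv2.resize(cv2.imread("pics/n8.png")[140:310,190:330],None,fx=3.5,fy=3.5,interpolation=2))
E
```

```text
tcp_pos: [0.5221, -0.1642, 0.0723]
n7 t 13.40 slope [ 0.47 -0.11] zero 0.001 needle -0.330 rad -> -8.3 N (reds -8.3) tcp [ 0.5221 -0.1642  0.0723] F [-2.1  2.4  6.9]
tcp_pos: [0.5221, -0.1642, 0.0721]
n8 t 13.82 slope [ 0.47 -0.11] zero -0.003 needle -0.399 rad -> -10.0 N (reds -9.9) tcp [ 0.5221 -0.1642  0.0721] F [-3.7  1.9  9.5]
```

View pics/n8c.png

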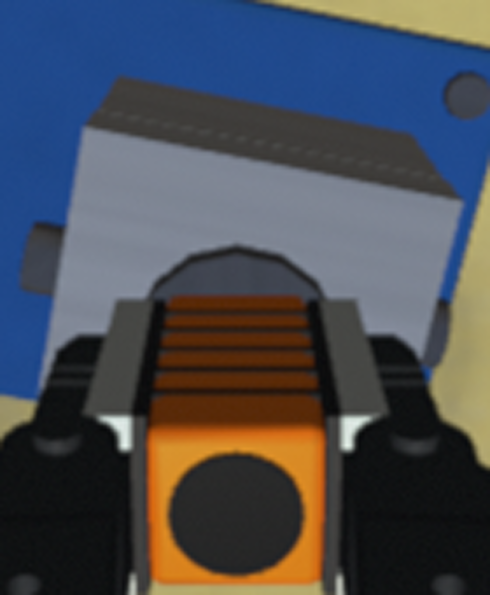

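The collar sits close on the head, with a dark arc at (237,250) and no visible gap. I press a little more to be sure.

```bash
python3 -m crank '{"grip":[-1,-1,-1],"twist":[0,0,0],"dp":[[0,0,0.0007],[0,0,0],[0,0,0]]}'| sed -n 2p; python3 needle.py n9;  python3 -m crank '{"grip":[-1,-1,-1],"twist":[0,0,0],"dp":[[0,0,0.0005],[0,0,0],[0,0,0]]}' | sed -n 2p; python3 needle.py n10
```

```text
tcp_pos: [0.5221, -0.1642, 0.0718]
n9 t 14.25 slope [ 0.47 -0.11] zero -0.003 needle -0.492 rad -> -12.3 N (reds -12.2) tcp [ 0.5221 -0.1642  0.0718] F [-4.7  2.1 11.2]
tcp_pos: [0.5221, -0.1642, 0.0716]
n10 t 14.68 slope [ 0.47 -0.11] zero -0.004 needle -0.561 rad -> -14.0 N (reds -13.9) tcp [ 0.5221 -0.1642  0.0716] F [-5.6  1.6 13.5]
```

14 N is well above the jaws' 5 to 10 N, so the stud is home. I ease up through the play.

```bash
python3 -m crank '{"grip":[-1,-1,-1,-1],"twist":[0,0,0,0],"dp":[[0,0,-0.001],[0,0,-0.001],[0,0,-0.001],[0,0,0]]}'| sed -n '2p;4p'; python3 -m crank '{"grip":[-1,-1,-1],"twist":[0,0,0],"dp":[[0,0,-0.001],[0,0,-0.0005],[0,0,0]]}'| sed -n '2p;4p'; python3 needle.py p1;python3 -m crank '{"grip":[-1,-1],"twist":[0,0],"dp":[[0,0,-0.0007],[0,0,0]]}'| sed -n '2p;4p';python3 needle.py p2; python3 -m crank '{"grip":[-1,-1],"twist":[0,0],"dp":[[0,0,-0.0005],[0,0,0]]}'| sed -n '2p;4p';python3 needle.py p3
```

```text
tcp_pos: [0.5221, -0.1642, 0.0728]
ft_force: [-0.8, 0.6, 3.2]
tcp_pos: [0.5217, -0.164, 0.0739]
ft_force: [-0.7, 0.2, -1.7]
p1 t 15.60 slope [ 0.47 -0.11] zero -0.002 needle 0.009 rad -> 0.2 N (reds 0.3) tcp [ 0.5217 -0.164   0.0739] F [-0.7  0.2 -1.7]
tcp_pos: [0.522, -0.1642, 0.0751]
ft_force: [0.3, 0.4, -0.3]
p2 t 15.90 slope [ 0.47 -0.11] zero -0.001 needle 0.009 rad -> 0.2 N (reds 0.3) tcp [ 0.522  -0.1642  0.0751] F [ 0.3  0.4 -0.3]
tcp_pos: [0.522, -0.1642, 0.0757]
ft_force: [1.0, -0.3, -0.7]
p3 t 16.20 slope [ 0.47 -0.11] zero -0.002 needle 0.004 rad -> 0.1 N (reds 0.2) tcp [ 0.522  -0.1642  0.0757] F [ 1.  -0.3 -0.7]
```

```bash
python3 -m crank '{"grip":[-1,-1],"twist":[0,0],"dp":[[0,0,-0.0005],[0,0,0]]}'| sed -n '2p;4p'; python3 needle.py p4;python3 -m crank '{"grip":[-1,-1],"twist":[0,0],"dp":[[0,0,-0.0005],[0,0,0]]}'| sed -n '2p;4p';python3 needle.py p5; python3 -m crank '{"grip":[-1,-1],"twist":[0,0],"dp":[[0,0,-0.0005],[0,0,0]]}'| sed -n '2p;4p';python3 needle.py p6
```

```text
tcp_pos: [0.522, -0.1642, 0.0761]
ft_force: [0.4, -0.3, -1.1]
p4 t 16.50 slope [ 0.47 -0.11] zero -0.003 needle 0.001 rad -> 0.0 N (reds 0.1) tcp [ 0.522  -0.1642  0.0761] F [ 0.4 -0.3 -1.1]
tcp_pos: [0.5219, -0.1642, 0.0765]
ft_force: [0.1, -0.1, -0.9]
p5 t 16.80 slope [ 0.47 -0.11] zero -0.002 needle 0.015 rad -> 0.4 N (reds 0.4) tcp [ 0.5219 -0.1642  0.0765] F [ 0.1 -0.1 -0.9]
tcp_pos: [0.5219, -0.1641, 0.0768]
ft_force: [0.6, -0.3, -2.6]
p6 t 17.10 slope [ 0.47 -0.11] zero -0.004 needle 0.086 rad -> 2.1 N (reds 2.2) tcp [ 0.5219 -0.1641  0.0768] F [ 0.6 -0.3 -2.6]
```

The jaws are holding. I ramp up to about 15 N.

```bash
python3 -m crank '{"grip":[-1,-1,-1],"twist":[0,0,0],"dp":[[0,0,-0.0005],[0,0,-0.0005],[0,0,0]]}'| sed -n '2p;4p'; python3 needle.py p7;python3 -m crank '{"grip":[-1,-1,-1],"twist":[0,0,0],"dp":[[0,0,-0.0005],[0,0,-0.0005],[0,0,0]]}'| sed -n '2p;4p'; python3 needle.py p8
```

```text
tcp_pos: [0.5218, -0.1641, 0.0775]
ft_force: [1.9, -0.7, -8.0]
p7 t 17.52 slope [ 0.47 -0.11] zero -0.006 needle 0.290 rad -> 7.2 N (reds 7.4) tcp [ 0.5218 -0.1641  0.0775] F [ 1.9 -0.7 -8. ]
tcp_pos: [0.5217, -0.164, 0.0784]
ft_force: [3.6, -1.6, -13.3]
p8 t 17.95 slope [ 0.47 -0.11] zero -0.003 needle 0.493 rad -> 12.3 N (reds 12.4) tcp [ 0.5217 -0.164   0.0784] F [  3.6  -1.6 -13.3]
```

```bash
python3 -m crank '{"grip":[-1,-1,-1],"twist":[0,0,0],"dp":[[0,0,-0.0005],[0,0,0],[0,0,0]]}'| sed -n '2p;4p'; python3 needle.py p9
```

```text
tcp_pos: [0.5216, -0.164, 0.079]
ft_force: [3.8, -2.1, -18.7]
p9 t 18.38 slope [ 0.47 -0.11] zero -0.002 needle 0.667 rad -> 16.7 N (reds 16.7) tcp [ 0.5216 -0.164   0.079 ] F [  3.8  -2.1 -18.7]
```

```bash
python3 -m crank '{"grip":[-1,-1,-1],"twist":[0,0,0],"dp":[[0,0,0.0002],[0,0,0],[0,0,0]]}'| sed -n '2p;4p'; python3 needle.py p10; python3 -m crank '{"grip":[-1,-1,-1,-1,-1,-1,-1,-1],"twist":[0,0,0,0,0,0,0,0],"dp":[[0,0,0],[0,0,0],[0,0,0],[0,0,0],[0,0,0],[0,0,0],[0,0,0],[0,0,0]]}'| sed -n '2p;4p'; python3 needle.py p11;python3 -m crank '{"grip":[-1,-1,-1,-1,-1,-1,-1,-1,-1,-1],"twist":[0,0,0,0,0,0,0,0,0,0],"dp":[[0,0,0],[0,0,0],[0,0,0],[0,0,0],[0,0,0],[0,0,0],[0,0,0],[0,0,0],[0,0,0],[0,0,0]]}'| sed -n '2p;4p'; python3 needle.py p12
```

```text
tcp_pos: [0.5216, -0.164, 0.0791]
ft_force: [3.4, -2.9, -19.5]
p10 t 18.80 slope [ 0.47 -0.11] zero -0.002 needle 0.707 rad -> 17.7 N (reds 17.7) tcp [ 0.5216 -0.164   0.0791] F [  3.4  -2.9 -19.5]
tcp_pos: [0.5217, -0.1641, 0.0792]
ft_force: [2.9, -1.2, -20.4]
p11 t 19.85 slope [ 0.47 -0.11] zero -0.001 needle 0.738 rad -> 18.4 N (reds 18.5) tcp [ 0.5217 -0.1641  0.0792] F [  2.9  -1.2 -20.4]
tcp_pos: [0.5218, -0.1641, 0.0793]
ft_force: [1.9, -1.5, -21.2]
p12 t 21.15 slope [ 0.47 -0.11] zero -0.002 needle 0.760 rad -> 19.0 N (reds 19.1) tcp [ 0.5218 -0.1641  0.0793] F [  1.9  -1.5 -21.2]
```

The load drifts up slowly, so I ease back to mid-band and hold again.

```bash
python3 -m crank '{"grip":[-1,-1,-1,-1],"twist":[0,0,0,0],"dp":[[0,0,0.0005],[0,0,0],[0,0,0],[0,0,0]]}'| sed -n '2p;4p'; python3 needle.py p13
```

```text
tcp_pos: [0.5219, -0.1642, 0.079]
ft_force: [0.1, -1.2, -17.7]
p13 t 21.70 slope [ 0.47 -0.11] zero -0.001 needle 0.666 rad -> 16.6 N (reds 16.7) tcp [ 0.5219 -0.1642  0.079 ] F [  0.1  -1.2 -17.7]
```

```bash
python3 -m crank '{"grip":[-1,-1,-1,-1],"twist":[0,0,0,0],"dp":[[0,0,0.0002],[0,0,0],[0,0,0],[0,0,0]]}'| sed -n '2p;4p'; python3 needle.py p14; python3 -m crank '{"grip":[-1,-1,-1,-1,-1,-1,-1,-1],"twist":[0,0,0,0,0,0,0,0],"dp":[[0,0,0],[0,0,0],[0,0,0],[0,0,0],[0,0,0],[0,0,0],[0,0,0],[0,0,0]]}'| sed -n '2p;4p'; python3 needle.py p15
```

```text
tcp_pos: [0.522, -0.1641, 0.0787]
ft_force: [0.1, -0.4, -16.1]
p14 t 22.25 slope [ 0.47 -0.11] zero -0.004 needle 0.599 rad -> 15.0 N (reds 15.1) tcp [ 0.522  -0.1641  0.0787] F [  0.1  -0.4 -16.1]
tcp_pos: [0.522, -0.1642, 0.0787]
ft_force: [-0.0, 0.0, -16.0]
p15 t 23.30 slope [ 0.47 -0.11] zero -0.004 needle 0.596 rad -> 14.9 N (reds 15.0) tcp [ 0.522  -0.1642  0.0787] F [ -0.   0. -16.]
```

Steady at 15 N. I hold for 2.5 s, then ease off.

```bash
for i in 1; do python3 -m crank '{"grip":[-1,-1,-1,-1,-1,-1,-1,-1,-1,-1],"twist":[0,0,0,0,0,0,0,0,0,0],"dp":[[0,0,0],[0,0,0],[0,0,0],[0,0,0],[0,0,0],[0,0,0],[0,0,0],[0,0,0],[0,0,0],[0,0,0]]}'| sed -n '2p;4p';python3 needle.py p16; python3 -m crank '{"grip":[-1,-1,-1,-1,-1,-1,-1,-1,-1,-1],"twist":[0,0,0,0,0,0,0,0,0,0],"dp":[[0,0,0],[0,0,0],[0,0,0],[0,0,0],[0,0,0],[0,0,0],[0,0,0],[0,0,0],[0,0,0],[0,0,0]]}'| sed -n '2p;4p'; done; python3 needle.py p17
python3 -m crank '{"grip":[-1,-1,-1,-1,-1,-1,-1],"twist":[0,0,0,0,0,0,0],"dp":[[0,0,0.0007],[0,0,0.0007],[0,0,0.0007],[0,0,0.0007],[0,0,0.0005],[0,0,0],[0,0,0]]}'| sed -n '2p;4p'; python3 needle.py q1
```

```text
tcp_pos: [0.522, -0.1642, 0.0787]
ft_force: [-0.7, 1.0, -16.2]
p16 t 24.60 slope [ 0.47 -0.11] zero -0.005 needle 0.583 rad -> 14.6 N (reds 14.7) tcp [ 0.522  -0.1642  0.0787] F [ -0.7   1.  -16.2]
tcp_pos: [0.522, -0.1641, 0.0787]
ft_force: [-0.7, 0.4, -17.6]
p17 t 25.90 slope [ 0.47 -0.11] zero -0.004 needle 0.583 rad -> 14.6 N (reds 14.7) tcp [ 0.522  -0.1641  0.0787] F [ -0.7   0.4 -17.6]
tcp_pos: [0.5234, -0.1649, 0.0766]
ft_force: [-1.1, 0.4, -1.6]
q1 t 26.82 slope [ 0.47 -0.11] zero -0.002 needle 0.031 rad -> 0.8 N (reds 0.8) tcp [ 0.5234 -0.1649  0.0766] F [-1.1  0.4 -1.6]
```

```bash
python3 -m crank '{"grip":[-1,-1,-1,-1,-1],"twist":[0,0,0,0,0],"dp":[[-0.0008,0,0.0007],[-0.0004,-0.0005,0.0007],[0,0,0.0007],[0,0,0],[0,0,0]]}'; python3 needle.py q2
python3 -m crank '{"grip":[1,1,1,1,1,1,1,1],"twist":[0,0,0,0,0,0,0,0],"dp":[[0,0,0],[0,0,0],[0,0,0],[0,0,0],[0,0,0],[0,0,0],[0,0,0],[0,0,0]]}'; python3 needle.py q3
```

```text
t: 27.5
tcp_pos: [0.521, -0.1638, 0.0734]
ee_rot: [1.0, -0.017, 0.0, 0.0]
ft_force: [-0.5, -0.1, -0.4]
finger_gap: 0.228
finger_force: 61.9
q2 t 27.50 slope [ 0.47 -0.11] zero -0.004 needle -0.007 rad -> -0.2 N (reds -0.1) tcp [ 0.521  -0.1638  0.0734] F [-0.5 -0.1 -0.4]
t: 28.55
tcp_pos: [0.5208, -0.1636, 0.0733]
ee_rot: [1.0, -0.017, -0.0, -0.0]
ft_force: [0.3, 0.1, -0.1]
finger_gap: 0.998
finger_force: 0.0
q3 t 28.55 slope [ 0.47 -0.11] zero -0.005 needle -0.025 rad -> -0.6 N (reds -0.5) tcp [ 0.5208 -0.1636  0.0733] F [ 0.3  0.1 -0.1]
```

Released, so I retract straight up and check.

```bash
python3 -m crank '{"grip":[1,1,1,1,1,1,1],"twist":[0,0,0,0,0,0,0],"dp":[[0,0,-0.01],[0,0,-0.02],[0,0,-0.03],[0,0,-0.04],[0,0,-0.04],[0,0,0],[0,0,0]]}'|sed -n '2p;4p'; python3 needle.py z1; python3 - <<'E'
from h import *
c=cam("wrist");p,d=snapshot("wrist");cv2.imwrite("pics/z.png",p);P=cloud(d,c)
q=P.reshape(-1,3);q=q[(np.linalg.norm(q[:,:2]-[.5213,-.1637],axis=1)<.025)&(abs(q[:,2]-.11)<.006)]
print(len(q),q.mean(0),np.median(q[:,2]),cv2.minAreaRect(q[:,:2].astype(np.float32)))
E
```

```text
tcp_pos: [0.5205, -0.1635, 0.2133]
ft_force: [-0.5, -0.1, -1.1]
z1 t 29.48 slope [ 0.47 -0.11] zero 0.002 needle -0.035 rad -> -0.9 N (reds -0.9) tcp [ 0.5205 -0.1635  0.2133] F [-0.5 -0.1 -1.1]
605 [ 0.52125851 -0.16336548  0.11044428] 0.11068722103902803 ((0.5204682946205139, -0.163129985332489), (0.0196636114269495, 0.020558444783091545), 88.41805267333984)
```

View pics/z.png

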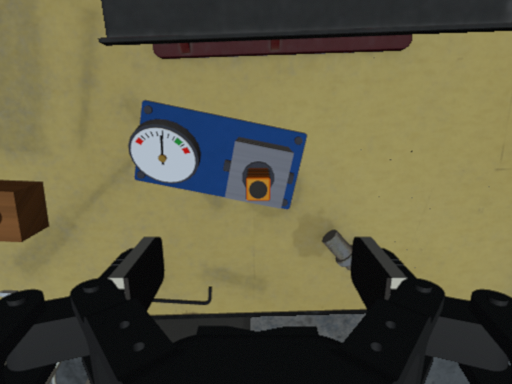

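The stud stands upright and centred in the socket at (258,185), with its top at z ≈ 0.110. The needle is at zero and the gripper is clear, so I hand in.

```bash
python3 -c "
from rig import *
print(finish_job())"
```

```text
the job is handed in; nothing more can be done
None
```

The stud is snapped home in the tester, upright and released, after the needle held in the green at about 15 N for over 3 s. It peaked at about 19 N just before that, short of red, and the job is handed in (no verdict was returned).

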